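# Park the stock carousel with the dome lamp in front and bolt it

### The arm

A 6-joint arm with a two-finger parallel gripper is mounted at the origin on the work surface. World frame = base frame: x ahead of the robot, y to its left, z up, the work surface at z = 0. Lengths are in m, angles in rad, forces in N, time in s.
With the tool pointing down it reaches from about 0.35 to 0.8 m from the base axis. Payload 7.3 kg.
Tool frame: the origin (TCP) lies midway between the tips of the shut fingers; the grasp point (between the pads) lies 19 mm behind it; z points along the fingers, y is the direction in which the jaws open and shut (so a half turn about z gives the same grasp; the last joint's range is limited). The gripper opens to 85 mm and grips with 20 to 120 N. Pads are 22 mm wide; open, the fingers measure 114 mm over their backs; the gripper's body (76 mm by 85 mm) begins 54 mm behind the grasp point. The pads swing forward as they close: fully open they stand 13 mm farther back than shut.
Start: joints at [-1.305, 0.342, 1.524, -0, 1.275, -0.146], TCP at [0.21, -0.481, 0.231] pointing down, gripper open.
Joint ranges: [-2.53, 2.53], [-0.77, 2.02], [0.04, 2.7], [-1, 4.14], [0.28, 2.66], [-3.11, 3.11]. Speed limits (rad/s): [2.57, 2.57, 3.14, 3.14, 3.14, 3.14].

### API

Orientations are given as a unit quaternion [x, y, z, w].
In Python, from cell import ctrl gives the robot as it stands.
- The arm moves only by the tool apply_moves, never from a script. Its argument "motion" is a list of rows, each an object with "translation": the shift along the tool's x, y, z in mm, a list of three; "dr": the turn, a rotation vector about the tool's x, y, z in rad, a list of three; "gripper": the closure in counts, from 0 (fully open) to 255 (shut). A call has 1 to 12 rows; each row is the pose to reach, as a shift and turn from the pose commanded when the call began, along the tool's axes at that moment; what a row does not reach only later rows make up. A row lasts 1/10 s, in which the tool goes at most 50 mm and 8.59 degrees, less where a joint would pass 70% of its speed; a pose out of reach is approached as far as the arm can. A call with a gripper value outside its range is refused whole. The fingers move at their own pace and stop on an object; "newtons" is the grip in N (left out, the last holds). Time passes only in rows, so rows that repeat a pose let the fingers close. It gives the time, the measured TCP pose, the force and the opening at its end, in the units of the state.
- ctrl.sense(): the state, without advancing time (a new reading comes with each control period).
- ctrl.grab_frame(name): name is "scene" or "top"; returns a dict with "color" (480x640x3 uint8, blue, green, red), "fx", "fy", "cx", "cy" (pixels), "rvec" (rotation vector, rad) and "tvec" (3), from world to camera coordinates, as OpenCV has them. Camera axes: x right, y down, z forward; pixel columns grow to the right and rows downward; lengths in m; the calibration is good to about 2 mm. A picture is of the moment at which its call begins. There is no depth.
- ctrl.job_done(): hands the job in, once; it reports no verdict.
The state is a dict: "time": time; "joint_positions": joint angles; "joint_velocities": joint speeds; "effort": joint torques, N m; "tcp_pos": TCP position; "orientation": TCP orientation; "wrist_force": force on the tool from outside, world axes, zero at the start; "wrist_torque": the same for the moment, N m; "opening": finger opening in m.
Only numpy, scipy, OpenCV 4.12 (cv2) and the standard library are available. Lean on these libraries where they do the work, as an engineer would, in place of code of your own. Each camera call takes 0.05 s, during which the arm holds its last target.

### The job

Push the stock carousel's tray round by a peg on its rim until the round dome lamp faces the bolt bracket and you feel the sprung bolt drop into the notch and block the tray. Then press the bolt's knob down until it is fully home, so that the carousel is locked, and let go. Push and press gently (stay under 25 N) and leave the tape roll, the carton and the wall box where they are.

Things in the scene. Friction and masses are not known exactly. Their poses are not given: they have to be found in the camera images.
- base: Fixed base of the stock carousel; origin under its axis on the table. Its -x axis points from the axis to the bolt bracket, the carousel's front, roughly towards the robot; z up. The grey bracket stands in front of the ring: 62 mm high, 50 mm wide, its arm covering 130 to 186 mm from the axis.
- axis (a point): Centre of the round grey tray's top face, on the vertical axis it turns about, 42 mm above the table. Tray 252 mm across, turns both ways without end; about 1 to 4 N at a peg turns it, and it does not coast far. Four dividers 22 mm high split it into four bays.
- ring_axis (a point): Centre of the flat aluminium ring that lies round the tray, at the ring's top face, 34 mm above the table; outer radius 156 mm. It has one notch, 13 mm wide, open outwards. The ring is clamped to the tray by hand: the notch's middle lies anywhere up to 16 mm along the ring to either side of the centre line of the lamp's bay, so feel for it.
- lamp (a point): White round dome ceiling lamp, 68 mm across, 47 mm high, the only round thing on the tray; it is fixed in the middle of its bay. The point is at its centre, 70 mm from the axis and 24 mm above the tray's top face. The other three bays hold square and boxed things (up to 52 mm high).
- peg0 (a point): Upright black push peg on the tray's rim, 14 mm diameter, 36 mm high, standing on the tray's top face; the point is on its centre line, half-way up (60 mm above the table), 113 mm from the axis. Seen from above it stands 45 degrees counter-clockwise from the lamp about the axis.
- peg1 (a point): The same, 135 degrees counter-clockwise from the lamp.
- peg2 (a point): The same, 225 degrees counter-clockwise from the lamp.
- peg3 (a point): The same, 315 degrees counter-clockwise from the lamp.
- bolt_top (a point): Middle of the top face of the bolt's black rubber-sprung knob, 26 mm diameter, 96 mm above the table while the bolt rides on the ring, 142 mm from the axis at the carousel's front. The upright bolt (steel, 10 mm diameter, round nose) is sprung down on to the ring. Under a pressing finger the knob gives 1 mm for every 3 N, 6 mm at most, and springs back.
- bolt_nose (a point): Lowest point of the bolt's round nose, on its centre line, 62 mm below bolt_top. It rides 34 mm above the table on the ring. When the notch comes under it, it drops 3 to 4 mm by itself and blocks the tray both ways (1 to 2 mm of play). Pressing the knob from above with about 7 N then takes it down to its hard stop, fully home, 10 mm below where it rode; it stays where it is left.
- tape_roll: Bystander: roll of brown packing tape lying flat, 90 mm across, 48 mm high; origin at the centre of its underside.
- carton: Bystander: closed cardboard carton 110 x 80 x 70 mm; origin at the centre of its underside.
- wall_box: Bystander: square open grey plastic wall box 70 x 70 x 45 mm; origin at the centre of its underside.

How it is judged:
On the way, in this order (a step that is already met when the one before it is completed fails the run):
1. the lamp is at the front and the bolt has dropped into the notch (z of bolt_nose in the frame of ring_axis below -0.0022 m and horizontal distance between lamp and bolt_top below 0.078 m), for 0.2 s.
2. the bolt is pressed fully home (z of bolt_nose in the frame of ring_axis below -0.0085 m), for 0.2 s.
At the end, for the whole second after the job is handed in: The dome lamp's bay faces the bolt bracket (lamp centre within 78 mm of the bolt, seen from above; 72 mm is dead ahead) and the bolt is down in the notch, fully home to within 1.5 mm (nose at least 8.5 mm below the ring's top face), and stays so (z of bolt_nose in the frame of ring_axis below -0.0085 m and horizontal distance between lamp and bolt_top below 0.078 m); the robot touches nothing.
It fails at once if the tray, the bolt or any other part of the carousel is pushed with more than 25 N (contact force between any of the fingers, the arm and base above 25 N).
It fails at once if a bystander is shifted by more than 30 mm (distance of any of tape_roll, carton, wall_box from where it was at the start of the episode above 0.03 m).
It also fails if it takes over 64 s, if anything falls off the work surface, if the arm or the gripper's body presses on something with over 40 N, if the wrist force passes 120 N, or if a joint passes its speed limit or range.

## Working session

There is one attempt and no reset: what is moved stays moved. The work goes in short steps, Python scripts to look and compute and a tool call to move; the robot and the scene stay as the last step left them, time stands still between calls to the robot, and variables do not carry over. Pictures are saved under pics/ and viewed, and the job is handed in when it is done.

Besides the shell and the picture viewer there is one more tool, called after "Call:" by a JSON object that holds its "name" and its "arguments", one argument or row to a line. apply_moves: Moves the arm, as the interface text tells. Its arguments: {"type":"object","properties":{"motion":{"type":"array","items":{"type":"object","properties":{"translation":{"type":"array","items":{"type":"number"}},"dr":{"type":"array","items":{"type":"number"}},"gripper":{"type":"number"}}}},"newtons":{"type":"number"}},"required":["motion"]}

```bash
mkdir -p pics; ls; python3 - <<'E'
from cell import ctrl
import cv2
print(ctrl.sense())
for n in("scene","top"):
    f=ctrl.grab_frame(n); cv2.imwrite(f"pics/{n}0.png",f["color"]); print(n,{k:v for k,v in f.items() if k!="color"})
E
```

```text
pics
{'time': 0.0, 'joint_positions': array([-1.30501915e+00,  3.42728252e-01,  1.52500498e+00,  2.64479837e-05,
        1.27538829e+00, -1.45996893e-01]), 'joint_velocities': array([-0.00019317,  0.00073266,  0.00098466,  0.00073124,  0.00086578,
        0.00192652]), 'effort': array([-3.69443433e-04, -4.33678401e+01, -2.46006829e+01, -2.44549283e-04,
        7.76233734e-03,  1.17225287e-05]), 'tcp_pos': array([ 0.21004931, -0.48072274,  0.23062728]), 'orientation': array([ 9.78880531e-01,  2.04431703e-01, -3.31292303e-05, -7.63821922e-04]), 'wrist_force': array([ 0.05546162, -0.42618167, -0.73457409]), 'wrist_torque': array([ 0.01017167,  0.03567029, -0.05613135]), 'opening': 0.08541893892981484}
scene {'fx': 543.2933784297023, 'fy': 543.2933784297023, 'cx': 328.5577912826818, 'cy': 230.95935626534904, 'rvec': array([ 1.98714892,  1.39434034, -0.5587982 ]), 'tvec': array([-0.1922104 , -0.28450298,  1.72156412])}
top {'fx': 532.7199949473124, 'fy': 532.7199949473124, 'cx': 321.4362335896909, 'cy': 240.72514991077983, 'rvec': array([ 2.19082883, -2.1318011 ,  0.12915466]), 'tvec': array([-0.02723417,  0.56056928,  1.0849175 ])}
```

View pics/scene0.png

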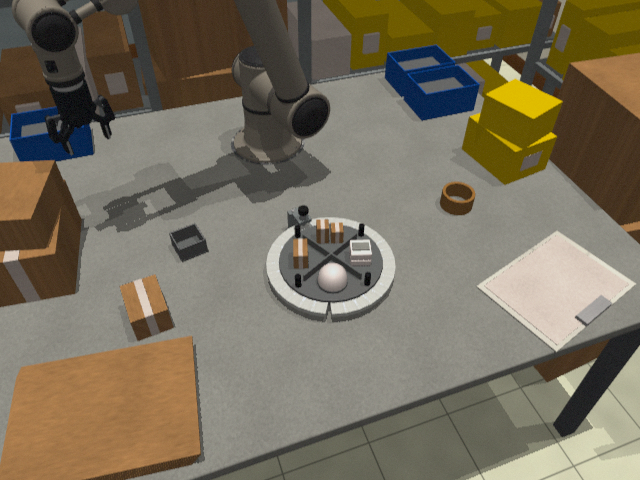

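View pics/top0.png

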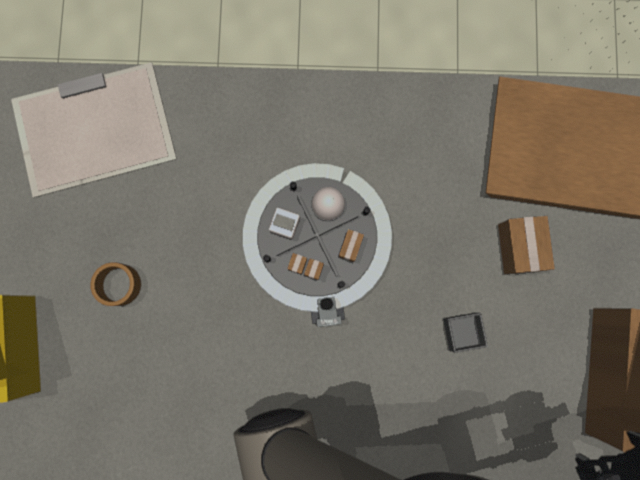

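```bash
cat > h.py <<'E'
import numpy as np, cv2
from cell import ctrl
def cal(f):
    K=np.array([[f["fx"],0,f["cx"]],[0,f["fy"],f["cy"]],[0,0,1]]);R=cv2.Rodrigues(f["rvec"])[0];return K,R,f["tvec"]
def back(f,u,v,z):
    K,R,t=cal(f);d=R.T@np.linalg.inv(K)@[u,v,1];c=-R.T@t;return c+d*(z-c[2])/d[2]
def proj(f,p):
    K,R,t=cal(f);return cv2.projectPoints(np.array(p,float).reshape(-1,3),f["rvec"],f["tvec"],K,None)[0].reshape(-1,2)
E
python3 - <<'E'
from h import *
f=ctrl.grab_frame("top");im=f["color"]
c=cv2.resize(im[155:335,235:400],None,fx=3.3,fy=3.3,interpolation=cv2.INTER_CUBIC);cv2.imwrite("pics/z.png",c)
for n,u,v,z in[("p",293,186,.078),("p",366,211,.078),("p",341,285,.078),("p",267,259,.078),("lamp",328,203,.075),("notch",345,174,.034),("knob",326,304,.096),("tape",116,284,.048),("wb",464,332,.045),("carton",532,245,.07)]:
    print(n,back(f,u,v,z).round(4))
# ellipse fit of ring: bright
g=im.min(2);m=((g>130)).astype(np.uint8);m[:150]=0;m[320:]=0;m[:,:235]=0;m[:,400:]=0
cs,_=cv2.findContours(m,0,2);k=max(cs,key=lambda a:np.ptp(a[:,0,0]));h=cv2.convexHull(k)
P=np.array([back(f,*q[0],.034)[:2] for q in h])
from scipy.optimize import least_squares
s=least_squares(lambda x:np.hypot(*(P-x[:2]).T)-x[2],[.6,0,.156],loss="soft_l1",f_scale=.001);print(s.x,np.abs(s.fun).max())
E
```

```text
p [0.6665 0.0491 0.078 ]
p [ 0.6189 -0.1006  0.078 ]
p [ 0.468  -0.0533  0.078 ]
p [0.5159 0.0962 0.078 ]
lamp [ 0.6338 -0.0232  0.075 ]
notch [ 0.7053 -0.0582  0.034 ]
knob [ 0.4296 -0.0242  0.096 ]
tape [0.4586 0.4063 0.048 ]
wb [ 0.3806 -0.3072  0.045 ]
carton [ 0.5598 -0.4393  0.07  ]
[ 0.57103525 -0.00161711  0.15718461] 0.0012593356656797616
```

View pics/z.png

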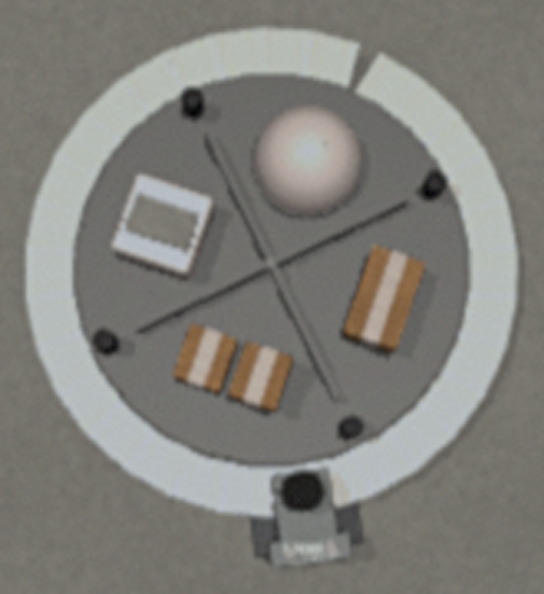

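```bash
cat >> h.py <<'E'
from scipy.spatial.transform import Rotation as Ro
AX=np.array([.5675,-.002])
def down(phi):
    a=np.radians(phi);x=np.array([np.cos(a),np.sin(a),0]);z=np.array([0,0,-1.]);return Ro.from_matrix(np.c_[x,np.cross(z,x),z])
def rows(wps,start=None):
    s=ctrl.sense()
    p,R=(s["tcp_pos"],Ro.from_quat(s["orientation"])) if start is None else (np.array(start[:3]),down(start[3]))
    for w in wps:
        t=R.inv().apply(np.array(w[:3])-p)*1000; r=(R.inv()*down(w[3])).as_rotvec()
        print(t.round(1).tolist(),r.round(3).tolist())
def st():
    s=ctrl.sense();x=Ro.from_quat(s["orientation"]).as_matrix()
    print("t",round(s["time"],2),"p",s["tcp_pos"].round(4),"phi",np.degrees(np.arctan2(x[1,0],x[0,0])).round(2),"zt",x[:,2].round(3),"F",s["wrist_force"].round(2),"op",round(s["opening"],4),"j",s["joint_positions"].round(2))
def arc(th,r=.113): a=np.radians(th);return AX+r*np.array([np.cos(a),np.sin(a)])
E
python3 - <<'E'
from h import *
st();e=arc(27.3);print(e)
n=24
s=np.array([.210,-.481,.2306,23.6]);g=np.array([*e,.17,207.3])
rows([s+(g-s)*k/n for k in range(2,13,2)])
E
```

```text
t 0.15 p [ 0.2101 -0.4808  0.2308] phi 23.59 zt [-0.     0.001 -1.   ] F [ 0.12 -0.2   0.2 ] op 0.0853 j [-1.31  0.34  1.52 -0.    1.28 -0.15]
[0.66791375 0.0498274 ]
[52.5, -25.1, 5.3] [-0.001, -0.0, -0.267]
[105.2, -50.4, 10.3] [-0.001, -0.0, -0.534]
[157.9, -75.6, 15.4] [-0.001, -0.001, -0.802]
[210.6, -100.9, 20.5] [-0.001, -0.001, -1.069]
[263.2, -126.2, 25.6] [-0.001, -0.001, -1.336]
[315.9, -151.4, 30.7] [-0.001, -0.001, -1.603]
```

Call:
{"name": "apply_moves", "arguments": {
  "motion": [
    {"translation": [26,-12.5,0],"dr": [0,0,-0.134],"gripper": 165},
    {"translation": [52.5,-25,5],"dr": [0,0,-0.267],"gripper": 165},
    {"translation": [79,-38,8],"dr": [0,0,-0.4],"gripper": 165},
    {"translation": [105,-50,10],"dr": [0,0,-0.534],"gripper": 165},
    {"translation": [131,-63,13],"dr": [0,0,-0.668],"gripper": 165},
    {"translation": [158,-76,15],"dr": [0,0,-0.802],"gripper": 165},
    {"translation": [184,-88,18],"dr": [0,0,-0.935],"gripper": 165},
    {"translation": [210,-101,20],"dr": [0,0,-1.069],"gripper": 165},
    {"translation": [237,-114,23],"dr": [0,0,-1.2],"gripper": 165},
    {"translation": [263,-126,25],"dr": [0,0,-1.336],"gripper": 165},
    {"translation": [290,-139,28],"dr": [0,0,-1.47],"gripper": 165},
    {"translation": [316,-151,30],"dr": [0,0,-1.603],"gripper": 165}
  ]
}}

```text
time: 1.35
tcp_pos: [0.4398, -0.2151, 0.2009]
orientation: [0.532, 0.847, 0.0, -0.0]
wrist_force: [0.3, -0.1, 0.1]
opening: 0.0299
```

```bash
python3 - <<'E'
from h import *
st()
e=arc(27.3)
s=np.array([.439,-.2156,.2006,115.4]);g=np.array([*e,.15,207.3])
rows([s+(g-s)*k/12 for k in range(1,13)],start=s)
E
```

```text
t 1.35 p [ 0.4398 -0.2151  0.2009] phi 115.76 zt [-0.  0. -1.] F [ 0.29 -0.11  0.07] op 0.0299 j [-0.61  0.31  1.67 -0.    1.17 -1.06]
[11.8, 26.7, 4.2] [0.0, 0.0, -0.134]
[23.6, 53.4, 8.4] [0.0, 0.0, -0.267]
[35.4, 80.2, 12.6] [0.0, 0.0, -0.401]
[47.2, 106.9, 16.9] [0.0, 0.0, -0.535]
[59.0, 133.6, 21.1] [0.0, 0.0, -0.668]
[70.8, 160.3, 25.3] [0.0, 0.0, -0.802]
[82.6, 187.0, 29.5] [0.0, 0.0, -0.936]
[94.4, 213.8, 33.7] [0.0, 0.0, -1.069]
[106.2, 240.5, 38.0] [0.0, 0.0, -1.203]
[118.0, 267.2, 42.2] [0.0, 0.0, -1.337]
[129.8, 293.9, 46.4] [0.0, 0.0, -1.47]
[141.6, 320.6, 50.6] [0.0, 0.0, -1.604]
```

Call:
{"name": "apply_moves", "arguments": {
  "motion": [
    {"translation": [12,27,4],"dr": [0,0,-0.134],"gripper": 165},
    {"translation": [24,53,8],"dr": [0,0,-0.267],"gripper": 165},
    {"translation": [35,80,13],"dr": [0,0,-0.4],"gripper": 165},
    {"translation": [47,107,17],"dr": [0,0,-0.534],"gripper": 165},
    {"translation": [59,134,21],"dr": [0,0,-0.668],"gripper": 165},
    {"translation": [71,160,25],"dr": [0,0,-0.802],"gripper": 165},
    {"translation": [83,187,29],"dr": [0,0,-0.935],"gripper": 165},
    {"translation": [94,214,34],"dr": [0,0,-1.069],"gripper": 165},
    {"translation": [106,240,38],"dr": [0,0,-1.2],"gripper": 165},
    {"translation": [118,267,42],"dr": [0,0,-1.336],"gripper": 165},
    {"translation": [130,294,46],"dr": [0,0,-1.47],"gripper": 165},
    {"translation": [142,321,51],"dr": [0,0,-1.603],"gripper": 165}
  ]
}}

```text
time: 2.55
tcp_pos: [0.6687, 0.0509, 0.1498]
orientation: [-0.239, 0.971, 0.0, -0.0]
wrist_force: [0.8, -0.9, 0.5]
opening: 0.0299
```

```bash
python3 - <<'E'
from h import *
st()
f=ctrl.grab_frame("top");cv2.imwrite("pics/a1.png",cv2.resize(f["color"][140:340,220:420],None,fx=3,fy=3))
f=ctrl.grab_frame("scene");cv2.imwrite("pics/a2.png",cv2.resize(f["color"][140:340,220:440],None,fx=3,fy=3))
E
```

```text
t 2.55 p [0.6687 0.0509 0.1498] phi -152.4 zt [-0.001 -0.    -1.   ] F [ 0.83 -0.86  0.48] op 0.0299 j [-0.04  0.68  1.19 -0.    1.28 -2.09]
```

View pics/a1.png

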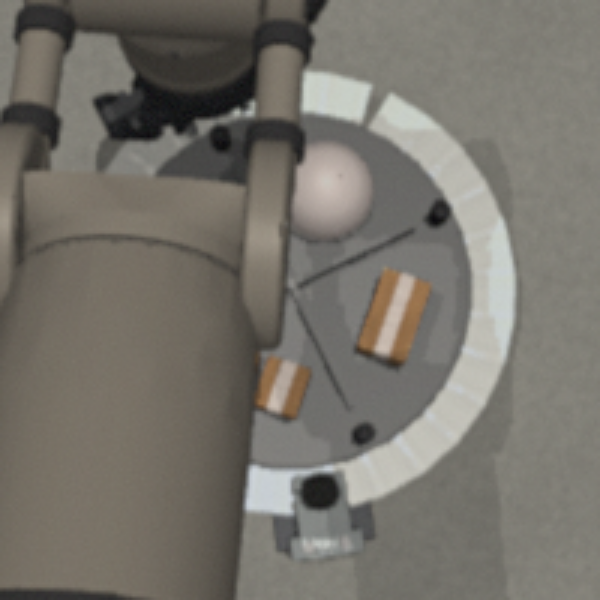

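View pics/a2.png

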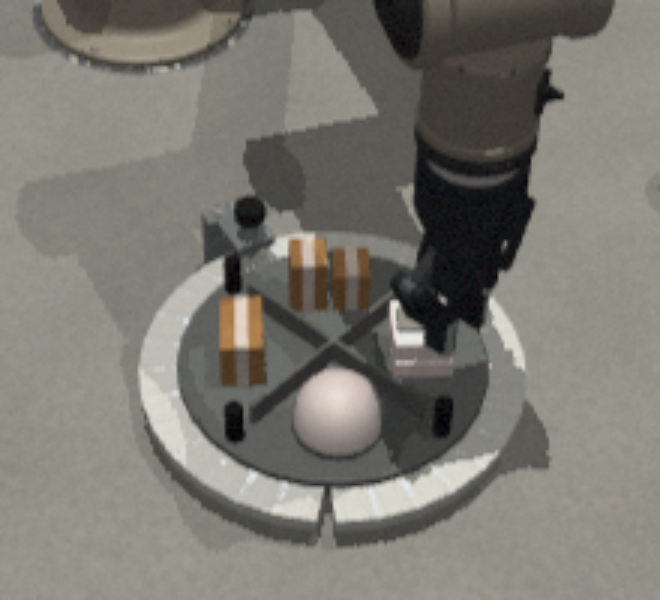

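```bash
python3 - <<'E'
from h import *
f=ctrl.grab_frame("scene");g=ctrl.grab_frame("top")
for th in(27.3,-62.7,-152.7,117.3):
  q=[*arc(th),.078]
  print(th,((proj(f,q)[0]-[220,140])*3).round(),((proj(g,q)[0]-[220,140])*3).round())
p=ctrl.sense()["tcp_pos"];print((proj(f,p)[0]-[220,140])*3,(proj(g,p)[0]-[220,140])*3)
rows([[*arc(27.0),z,207.0] for z in(.12,.09,.07,.056)])
E
```

```text
27.3 [441. 396.] [218. 136.]
-62.7 [230. 401.] [441. 213.]
-152.7 [230. 253.] [364. 436.]
117.3 [423. 250.] [138. 357.]
[448.01331023 331.44891205] [211.74085331 111.30492791]
[-0.0, -1.0, 29.3] [0.001, -0.002, 0.004]
[-0.1, -1.0, 59.3] [0.001, -0.002, 0.004]
[-0.1, -1.0, 79.3] [0.001, -0.002, 0.004]
[-0.1, -1.0, 93.3] [0.001, -0.002, 0.004]
```

Call:
{"name": "apply_moves", "arguments": {
  "motion": [
    {"translation": [0,-1,25],"dr": [0,0,0],"gripper": 165},
    {"translation": [0,-1,50],"dr": [0,0,0],"gripper": 165},
    {"translation": [0,-1,65],"dr": [0,0,0],"gripper": 165},
    {"translation": [0,-1,80],"dr": [0,0,0],"gripper": 165},
    {"translation": [0,-1,93],"dr": [0,0,0],"gripper": 165},
    {"translation": [0,-1,93],"dr": [0,0,0],"gripper": 165}
  ]
}}

```text
time: 3.35
tcp_pos: [0.6676, 0.0487, 0.0554]
orientation: [-0.236, 0.972, 0.0, -0.002]
wrist_force: [0.4, -0.8, 0.1]
opening: 0.0302
```

```bash
python3 - <<'E'
from h import *
st()
s=[*arc(27),.0562,207]
rows([[*arc(27-d),.0562,207-d] for d in(3,6,9,12,15,18,21,24,27,30,33,36)],start=s)
E
```

```text
t 3.35 p [0.6676 0.0487 0.0554] phi -152.75 zt [-0.003  0.    -1.   ] F [ 0.43 -0.82  0.05] op 0.0302 j [-0.04  0.77  1.29 -0.    1.09 -2.09]
[0.2, -5.9, 0.0] [0.0, 0.0, 0.052]
[0.6, -11.8, 0.0] [0.0, 0.0, 0.105]
[1.4, -17.7, 0.0] [0.0, 0.0, 0.157]
[2.5, -23.5, 0.0] [0.0, 0.0, 0.209]
[3.9, -29.2, 0.0] [0.0, 0.0, 0.262]
[5.5, -34.9, 0.0] [0.0, 0.0, 0.314]
[7.5, -40.5, 0.0] [0.0, 0.0, 0.367]
[9.8, -46.0, 0.0] [0.0, 0.0, 0.419]
[12.3, -51.3, 0.0] [0.0, 0.0, 0.471]
[15.1, -56.5, 0.0] [0.0, 0.0, 0.524]
[18.2, -61.5, 0.0] [0.0, 0.0, 0.576]
[21.6, -66.4, 0.0] [0.0, 0.0, 0.628]
```

Call:
{"name": "apply_moves", "arguments": {
  "motion": [
    {"translation": [0,-2,0],"dr": [0,0,0.017],"gripper": 165},
    {"translation": [0,-4,0],"dr": [0,0,0.035],"gripper": 165},
    {"translation": [0.2,-5.9,0],"dr": [0,0,0.052],"gripper": 165},
    {"translation": [0.3,-7.9,0],"dr": [0,0,0.07],"gripper": 165},
    {"translation": [0.4,-9.9,0],"dr": [0,0,0.087],"gripper": 165},
    {"translation": [0.6,-11.8,0],"dr": [0,0,0.105],"gripper": 165}
  ]
}}

```text
time: 3.95
tcp_pos: [0.6735, 0.0389, 0.0579]
orientation: [-0.184, 0.983, 0.0, 0.0]
wrist_force: [-1.7, 5.0, 3.2]
opening: 0.0303
```

```bash
python3 - <<'E'
from h import *
st();print(arc(21))
E
```

```text
t 3.95 p [0.6735 0.0389 0.0579] phi -158.8 zt [ 0.     0.001 -1.   ] F [-1.69  5.05  3.2 ] op 0.0303 j [-0.06  0.77  1.27  0.    1.1  -2.  ]
[0.67299459 0.03849558]
```

Call:
{"name": "apply_moves", "arguments": {
  "motion": [
    {"translation": [0,-4,0],"dr": [0,0,0.035],"gripper": 165},
    {"translation": [0.3,-7.9,0],"dr": [0,0,0.07],"gripper": 165},
    {"translation": [0.6,-11.8,0],"dr": [0,0,0.105],"gripper": 165},
    {"translation": [1.1,-15.7,0],"dr": [0,0,0.14],"gripper": 165},
    {"translation": [1.7,-19.6,0],"dr": [0,0,0.175],"gripper": 165},
    {"translation": [2.5,-23.5,0],"dr": [0,0,0.209],"gripper": 165}
  ]
}}

```text
time: 4.55
tcp_pos: [0.6798, 0.0161, 0.0577]
orientation: [-0.08, 0.997, 0.0, 0.0]
wrist_force: [-1.3, 5.3, 4.2]
opening: 0.0302
```

```bash
python3 - <<'E'
from h import *
st();print(arc(9))
f=ctrl.grab_frame("top");cv2.imwrite("pics/b1.png",cv2.resize(f["color"][140:340,220:420],None,fx=3,fy=3))
f=ctrl.grab_frame("scene");cv2.imwrite("pics/b2.png",cv2.resize(f["color"][140:340,220:440],None,fx=3,fy=3))
E
```

```text
t 4.55 p [0.6798 0.0161 0.0577] phi -170.81 zt [ 0.     0.001 -1.   ] F [-1.31  5.25  4.19] op 0.0302 j [-0.09  0.78  1.25  0.    1.11 -1.82]
[0.67910878 0.01567709]
```

View pics/b2.png

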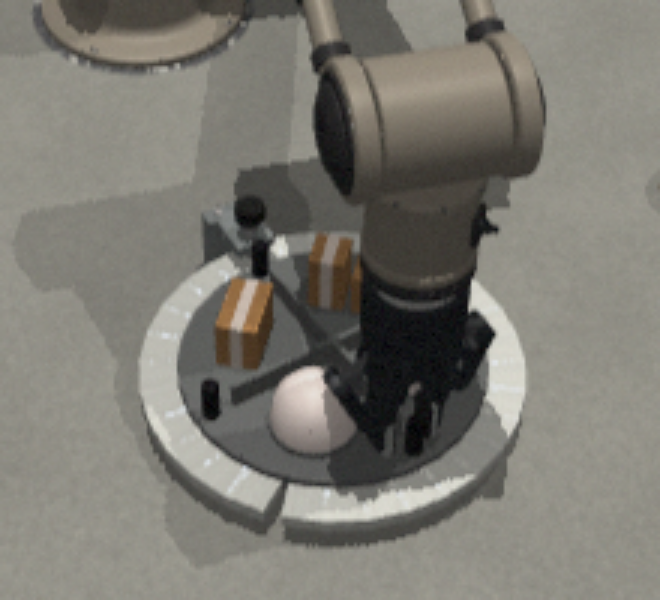

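Call:
{"name": "apply_moves", "arguments": {
  "motion": [
    {"translation": [0.2,-5,0],"dr": [0,0,0.045],"gripper": 165},
    {"translation": [0.6,-10.8,0],"dr": [0,0,0.096],"gripper": 165},
    {"translation": [1.3,-16.7,0],"dr": [0,0,0.148],"gripper": 165},
    {"translation": [2.5,-23.5,0],"dr": [0,0,0.209],"gripper": 165},
    {"translation": [3.9,-29.2,0],"dr": [0,0,0.262],"gripper": 165},
    {"translation": [5.5,-34.9,0],"dr": [0,0,0.314],"gripper": 165},
    {"translation": [7.5,-40.5,0],"dr": [0,0,0.367],"gripper": 165},
    {"translation": [9.8,-46,0],"dr": [0,0,0.419],"gripper": 165},
    {"translation": [12.3,-51.3,0],"dr": [0,0,0.471],"gripper": 165},
    {"translation": [15.1,-56.5,0],"dr": [0,0,0.524],"gripper": 165},
    {"translation": [18.2,-61.5,0],"dr": [0,0,0.576],"gripper": 165},
    {"translation": [21.6,-66.4,0],"dr": [0,0,0.628],"gripper": 165}
  ]
}}

```text
time: 5.85
tcp_pos: [0.6689, -0.0524, 0.0572]
orientation: [0.231, 0.973, 0.001, -0.0]
wrist_force: [-1.8, 7.0, 1.6]
opening: 0.0295
```

```bash
python3 - <<'E'
from h import *
st();print(arc(-27))
s=ctrl.sense();d=s["tcp_pos"][:2]-AX;print(np.hypot(*d),np.degrees(np.arctan2(d[1],d[0])))
E
```

```text
t 5.85 p [ 0.6689 -0.0524  0.0572] phi 153.24 zt [-0.001  0.002 -1.   ] F [-1.78  7.03  1.58] op 0.0295 j [-0.19  0.77  1.28  0.    1.09 -1.3 ]
[ 0.66818374 -0.05330093]
0.1131967081230029 -26.445863882318772
```

Call:
{"name": "apply_moves", "arguments": {
  "motion": [
    {"translation": [0.2,-5,0],"dr": [0,0,0.045],"gripper": 165},
    {"translation": [0.6,-10.8,0],"dr": [0,0,0.096],"gripper": 165},
    {"translation": [1.3,-16.7,0],"dr": [0,0,0.148],"gripper": 165},
    {"translation": [2.5,-23.5,0],"dr": [0,0,0.209],"gripper": 165},
    {"translation": [3.9,-29.2,0],"dr": [0,0,0.262],"gripper": 165},
    {"translation": [5.5,-34.9,0],"dr": [0,0,0.314],"gripper": 165},
    {"translation": [7.5,-40.5,0],"dr": [0,0,0.367],"gripper": 165},
    {"translation": [9.8,-46,0],"dr": [0,0,0.419],"gripper": 165},
    {"translation": [12.3,-51.3,0],"dr": [0,0,0.471],"gripper": 165},
    {"translation": [15.1,-56.5,0],"dr": [0,0,0.524],"gripper": 165},
    {"translation": [18.2,-61.5,0],"dr": [0,0,0.576],"gripper": 165},
    {"translation": [21.6,-66.4,0],"dr": [0,0,0.628],"gripper": 165}
  ]
}}

```text
time: 7.05
tcp_pos: [0.6205, -0.1023, 0.0571]
orientation: [0.521, 0.854, 0.001, 0.0]
wrist_force: [2.6, 7.1, -0.5]
opening: 0.0299
```

```bash
python3 - <<'E'
from h import *
st()
s=ctrl.sense();d=s["tcp_pos"][:2]-AX;print(np.hypot(*d),np.degrees(np.arctan2(d[1],d[0])))
E
```

```text
t 7.05 p [ 0.6205 -0.1023  0.0571] phi 117.25 zt [ 0.001  0.001 -1.   ] F [ 2.58  7.12 -0.54] op 0.0299 j [-0.29  0.7   1.43  0.    1.01 -0.76]
0.11343571873908062 -62.144252056212125
```

Call:
{"name": "apply_moves", "arguments": {
  "motion": [
    {"translation": [0.2,-5,0],"dr": [0,0,0.045],"gripper": 165},
    {"translation": [0.6,-10.8,0],"dr": [0,0,0.096],"gripper": 165},
    {"translation": [1.3,-16.7,0],"dr": [0,0,0.148],"gripper": 165},
    {"translation": [2.5,-23.5,0],"dr": [0,0,0.209],"gripper": 165},
    {"translation": [3.9,-29.2,0],"dr": [0,0,0.262],"gripper": 165},
    {"translation": [5.5,-34.9,0],"dr": [0,0,0.314],"gripper": 165},
    {"translation": [7.5,-40.5,0],"dr": [0,0,0.367],"gripper": 165},
    {"translation": [9.8,-46,0],"dr": [0,0,0.419],"gripper": 165},
    {"translation": [11.4,-49.5,0],"dr": [0,0,0.454],"gripper": 165},
    {"translation": [12.3,-51.3,0],"dr": [0,0,0.471],"gripper": 165}
  ]
}}

```text
time: 8.05
tcp_pos: [0.5697, -0.1159, 0.0574]
orientation: [0.705, 0.709, 0.001, 0.001]
wrist_force: [4.0, 3.3, -1.5]
opening: 0.0301
```

```bash
python3 - <<'E'
from h import *
st()
s=ctrl.sense();d=s["tcp_pos"][:2]-AX;print(np.hypot(*d),np.degrees(np.arctan2(d[1],d[0])))
f=ctrl.grab_frame("top");cv2.imwrite("pics/c1.png",cv2.resize(f["color"][140:340,220:420],None,fx=3,fy=3))
E
```

```text
t 8.05 p [ 0.5697 -0.1159  0.0574] phi 90.3 zt [ 0.003 -0.001 -1.   ] F [ 4.02  3.31 -1.53] op 0.0301 j [-0.33  0.63  1.58  0.    0.94 -0.34]
0.11392143500649937 -88.87767152755576
```

View pics/c1.png

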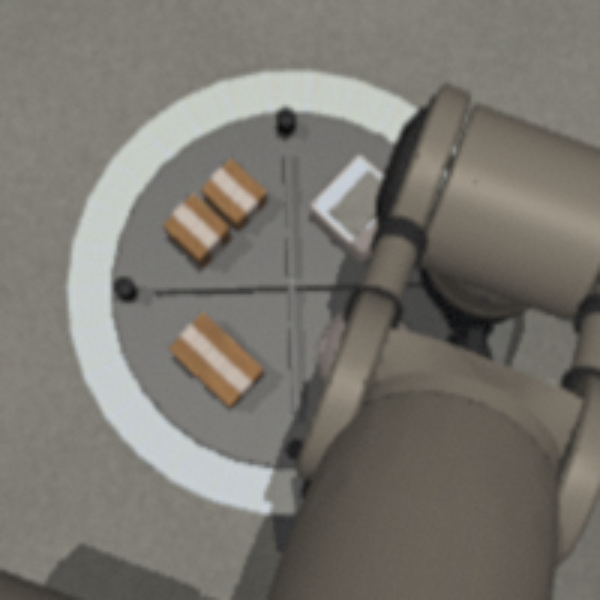

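```bash
python3 - <<'E'
from h import *
f=ctrl.grab_frame("top")
for u,v in((286,118),(125,286)):
    p=back(f,220+u/3,140+v/3,.078);d=p[:2]-AX;print(p,np.hypot(*d),np.degrees(np.arctan2(d[1],d[0])))
k=np.array([.4296,-.0242])-AX;print(np.hypot(*k),np.degrees(np.arctan2(k[1],k[0])))
s=[*arc(-89),.0572,91]
rows([[*arc(-89-d),.0572,91-d] for d in(.75,1.5,2,4,6,8,10,12,14,16,18,20,22)],start=s)
E
```

```text
[0.68159942 0.00396124 0.078     ] 0.11425504234183968 2.9907560513603646
[0.56341524 0.10879391 0.078     ] 0.11086918043858526 92.11143049943271
0.13967551682381565 -170.8546356741729
[0.0, -1.5, 0.0] [0.0, 0.0, 0.013]
[0.0, -3.0, 0.0] [0.0, 0.0, 0.026]
[0.1, -3.9, 0.0] [0.0, 0.0, 0.035]
[0.3, -7.9, 0.0] [0.0, 0.0, 0.07]
[0.6, -11.8, 0.0] [0.0, 0.0, 0.105]
[1.1, -15.7, 0.0] [0.0, 0.0, 0.14]
[1.7, -19.6, 0.0] [0.0, 0.0, 0.175]
[2.5, -23.5, 0.0] [0.0, 0.0, 0.209]
[3.4, -27.3, 0.0] [0.0, 0.0, 0.244]
[4.4, -31.1, 0.0] [0.0, 0.0, 0.279]
[5.5, -34.9, 0.0] [0.0, 0.0, 0.314]
[6.8, -38.6, 0.0] [0.0, 0.0, 0.349]
[8.2, -42.3, 0.0] [0.0, 0.0, 0.384]
```

Call:
{"name": "apply_moves", "arguments": {
  "motion": [
    {"translation": [0,-3,0],"dr": [0,0,0.026],"gripper": 165},
    {"translation": [0.2,-6,0],"dr": [0,0,0.053],"gripper": 165},
    {"translation": [0.4,-9,0],"dr": [0,0,0.08],"gripper": 165},
    {"translation": [0.7,-12.5,0],"dr": [0,0,0.11],"gripper": 165},
    {"translation": [1.1,-15.7,0],"dr": [0,0,0.14],"gripper": 165},
    {"translation": [1.7,-19.6,0],"dr": [0,0,0.175],"gripper": 165},
    {"translation": [2.5,-23.5,0],"dr": [0,0,0.209],"gripper": 165},
    {"translation": [3.4,-27.3,0],"dr": [0,0,0.244],"gripper": 165},
    {"translation": [4.4,-31.1,0],"dr": [0,0,0.279],"gripper": 165},
    {"translation": [5.0,-33,0],"dr": [0,0,0.297],"gripper": 165},
    {"translation": [5.5,-34.9,0],"dr": [0,0,0.314],"gripper": 165}
  ]
}}

```text
time: 9.25
tcp_pos: [0.5349, -0.111, 0.0575]
orientation: [0.807, 0.59, 0.001, 0.001]
wrist_force: [5.4, 1.9, -1.7]
opening: 0.0301
```

```bash
python3 - <<'E'
from h import *
st()
s=ctrl.sense();d=s["tcp_pos"][:2]-AX;print(np.hypot(*d),np.degrees(np.arctan2(d[1],d[0])))
f=ctrl.grab_frame("top");cv2.imwrite("pics/d1.png",cv2.resize(f["color"][140:340,220:420],None,fx=3,fy=3))
E
```

```text
t 9.25 p [ 0.5349 -0.111   0.0575] phi 72.3 zt [ 0.003 -0.001 -1.   ] F [ 5.44  1.95 -1.7 ] op 0.0301 j [-0.34  0.58  1.68 -0.    0.88 -0.04]
0.11373730050973535 -106.64118775404508
```

View pics/d1.png

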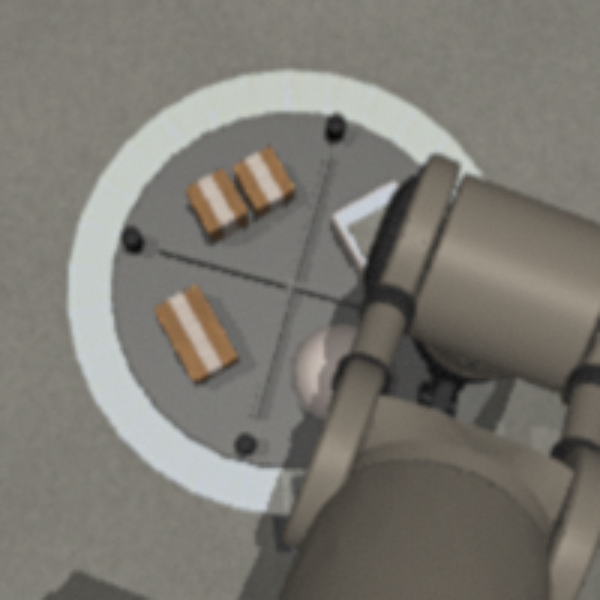

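```bash
python3 - <<'E'
from h import *
f=ctrl.grab_frame("top")
for u,v in((335,124),(132,236),(246,441)):
    p=back(f,220+u/3,140+v/3,.078);d=p[:2]-AX;print(p,np.hypot(*d),np.degrees(np.arctan2(d[1],d[0])))
E
```

```text
[ 0.678364   -0.02947479  0.078     ] 0.11421773568372069 -13.918855027556255
[0.59751014 0.10544633 0.078     ] 0.11155860417334323 74.3947613533271
[0.46189182 0.02428924 0.078     ] 0.10883111275720317 166.02137150659635
```

Call:
{"name": "apply_moves", "arguments": {
  "motion": [
    {"translation": [0,-2,0],"dr": [0,0,0.017],"gripper": 165},
    {"translation": [0.1,-4,0],"dr": [0,0,0.035],"gripper": 165},
    {"translation": [0.2,-5.9,0],"dr": [0,0,0.052],"gripper": 165},
    {"translation": [0.3,-7.9,0],"dr": [0,0,0.07],"gripper": 165},
    {"translation": [0.4,-9.9,0],"dr": [0,0,0.087],"gripper": 165},
    {"translation": [0.6,-11.8,0],"dr": [0,0,0.105],"gripper": 165},
    {"translation": [0.8,-13.8,0],"dr": [0,0,0.122],"gripper": 165},
    {"translation": [1.1,-15.7,0],"dr": [0,0,0.14],"gripper": 165},
    {"translation": [1.4,-17.7,0],"dr": [0,0,0.157],"gripper": 165}
  ]
}}

```text
time: 10.25
tcp_pos: [0.5183, -0.1042, 0.0575]
orientation: [0.851, 0.525, 0.001, 0.001]
wrist_force: [4.3, 0.6, -2.1]
opening: 0.0303
```

```bash
python3 - <<'E'
from h import *
st()
s=ctrl.sense();d=s["tcp_pos"][:2]-AX;print(np.hypot(*d),np.degrees(np.arctan2(d[1],d[0])))
E
```

```text
t 10.25 p [ 0.5183 -0.1042  0.0575] phi 63.29 zt [ 0.002 -0.001 -1.   ] F [ 4.26  0.55 -2.14] op 0.0303 j [-0.34  0.55  1.73 -0.    0.86  0.12]
0.11342210418069489 -115.6841469115339
```

Call:
{"name": "apply_moves", "arguments": {
  "motion": [
    {"translation": [0,-1.5,0],"dr": [0,0,0.013],"gripper": 165},
    {"translation": [0.1,-3,0],"dr": [0,0,0.026],"gripper": 165},
    {"translation": [0.2,-4.5,0],"dr": [0,0,0.04],"gripper": 165},
    {"translation": [0.3,-6,0],"dr": [0,0,0.053],"gripper": 165},
    {"translation": [0.3,-7.5,0],"dr": [0,0,0.066],"gripper": 165},
    {"translation": [0.4,-9,0],"dr": [0,0,0.08],"gripper": 165}
  ]
}}

```text
time: 10.85
tcp_pos: [0.5105, -0.1, 0.0575]
orientation: [0.872, 0.49, 0.001, 0.001]
wrist_force: [5.0, 0.6, -2.0]
opening: 0.03
```

```bash
python3 - <<'E'
from h import *
st()
s=ctrl.sense();d=s["tcp_pos"][:2]-AX;print(np.hypot(*d),np.degrees(np.arctan2(d[1],d[0])))
f=ctrl.grab_frame("top");cv2.imwrite("pics/e1.png",cv2.resize(f["color"][140:340,220:420],None,fx=3,fy=3))
f=ctrl.grab_frame("scene");cv2.imwrite("pics/e2.png",cv2.resize(f["color"][140:340,220:440],None,fx=3,fy=3))
E
```

```text
t 10.85 p [ 0.5105 -0.1     0.0575] phi 58.72 zt [ 0.002 -0.001 -1.   ] F [ 5.01  0.64 -1.96] op 0.03 j [-0.34  0.54  1.75 -0.    0.84  0.21]
0.11334600269560614 -120.19887817113008
```

View pics/e1.png

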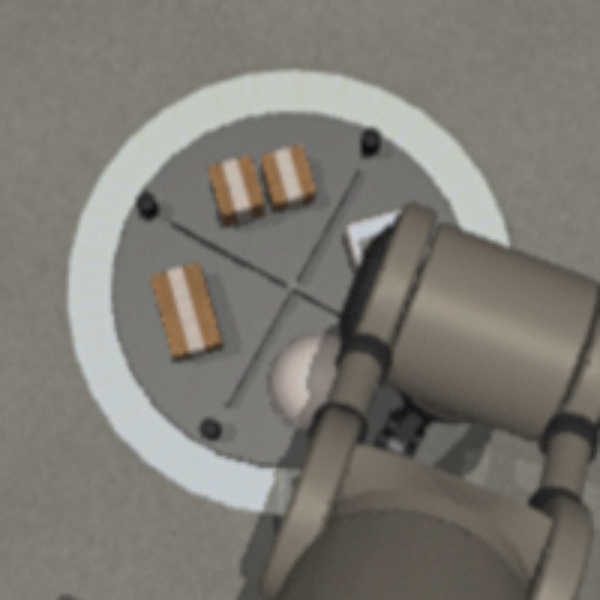

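View pics/e2.png

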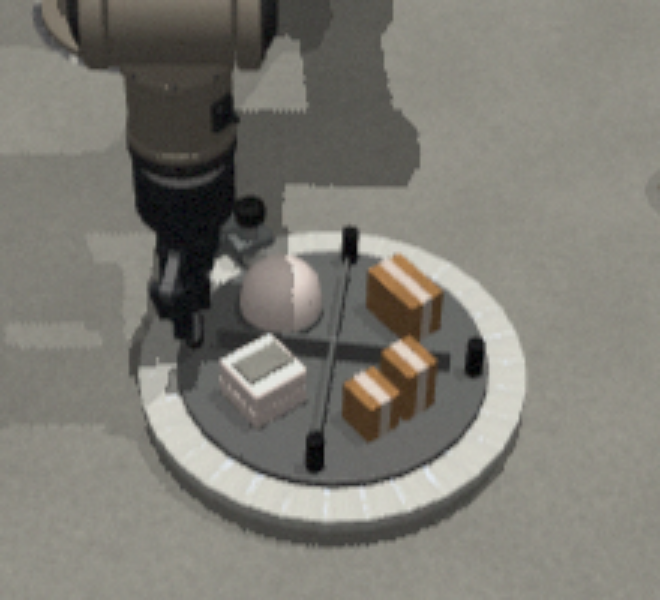

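Lamp is nearing the front; gripper clear of the bracket. Now 1 mm rows, checking force.

Call:
{"name": "apply_moves", "arguments": {
  "motion": [
    {"translation": [0,-1,0],"dr": [0,0,0.009],"gripper": 165},
    {"translation": [0,-2,0],"dr": [0,0,0.018],"gripper": 165},
    {"translation": [0.1,-3,0],"dr": [0,0,0.027],"gripper": 165},
    {"translation": [0.1,-4,0],"dr": [0,0,0.035],"gripper": 165}
  ]
}}

```text
time: 11.35
tcp_pos: [0.5053, -0.0972, 0.0571]
orientation: [0.88, 0.475, -0.001, -0.0]
wrist_force: [1.7, -0.7, 0.1]
opening: 0.0303
```

```bash
cat >> h.py <<'E'
def sa():
    st();s=ctrl.sense();d=s["tcp_pos"][:2]-AX;print(np.hypot(*d),np.degrees(np.arctan2(d[1],d[0])))
E
python3 -c "
from h import *
sa()"
```

```text
t 11.35 p [ 0.5053 -0.0972  0.0571] phi 56.73 zt [-0.002  0.    -1.   ] F [ 1.75 -0.66  0.13] op 0.0303 j [-0.34  0.53  1.77 -0.    0.84  0.24]
0.11377262801837289 -123.15617528520865
```

Call:
{"name": "apply_moves", "arguments": {
  "motion": [
    {"translation": [0,-0.7,0],"dr": [0,0,0.006],"gripper": 165},
    {"translation": [0,-1.4,0],"dr": [0,0,0.012],"gripper": 165}
  ]
}}

```text
time: 11.55
tcp_pos: [0.5045, -0.0966, 0.0571]
orientation: [0.883, 0.47, -0.0, -0.0]
wrist_force: [-0.3, -1.3, -0.3]
opening: 0.0302
```

```bash
python3 -c "
from h import *
sa()
f=ctrl.grab_frame('top');cv2.imwrite('pics/f1.png',cv2.resize(f['color'][140:340,220:420],None,fx=3,fy=3))
f=ctrl.grab_frame('scene');cv2.imwrite('pics/f2.png',cv2.resize(f['color'][180:280,240:400],None,fx=5,fy=5))
"
```

```text
t 11.55 p [ 0.5045 -0.0966  0.0571] phi 56.05 zt [-0.001 -0.    -1.   ] F [-0.35 -1.33 -0.28] op 0.0302 j [-0.34  0.53  1.77 -0.    0.84  0.25]
0.11363663420526611 -123.64412727688601
```

View pics/f2.png

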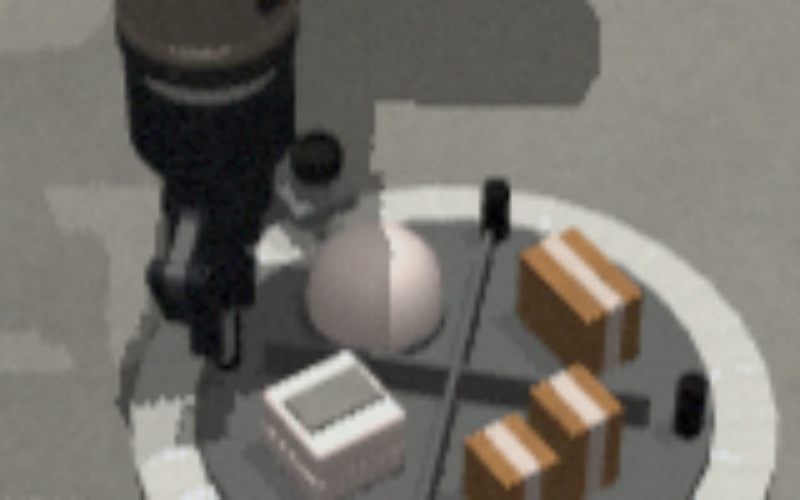

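View pics/f1.png

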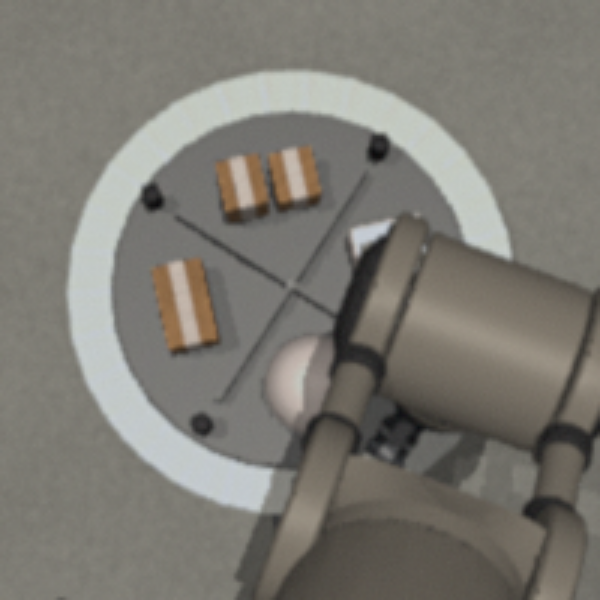

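Call:
{"name": "apply_moves", "arguments": {
  "motion": [
    {"translation": [0,-0.8,0],"dr": [0,0,0.007],"gripper": 165},
    {"translation": [0,-1.6,0],"dr": [0,0,0.014],"gripper": 165}
  ]
}}

```text
time: 11.85
tcp_pos: [0.5035, -0.0957, 0.0572]
orientation: [0.886, 0.464, -0.0, -0.0]
wrist_force: [0.8, -1.8, -0.2]
opening: 0.03
```

```bash
python3 -c "
from h import *
sa()"
```

```text
t 11.85 p [ 0.5035 -0.0957  0.0572] phi 55.24 zt [-0. -0. -1.] F [ 0.79 -1.77 -0.2 ] op 0.03 j [-0.34  0.53  1.77 -0.    0.84  0.27]
0.11344594083356112 -124.32529226132253
```

Call:
{"name": "apply_moves", "arguments": {
  "motion": [
    {"translation": [0,-0.8,0],"dr": [0,0,0.007],"gripper": 165},
    {"translation": [0,-1.6,0],"dr": [0,0,0.014],"gripper": 165}
  ]
}}

```text
time: 12.05
tcp_pos: [0.5027, -0.095, 0.0572]
orientation: [0.889, 0.457, 0.0, 0.0]
wrist_force: [3.8, -2.3, -5.4]
opening: 0.0299
```

```bash
python3 -c "
from h import *
sa()"
```

```text
t 12.05 p [ 0.5027 -0.095   0.0572] phi 54.44 zt [ 0.001 -0.001 -1.   ] F [ 3.8  -2.27 -5.39] op 0.0299 j [-0.34  0.53  1.78 -0.    0.83  0.28]
0.1133385602317905 -124.84687995650971
```

Call:
{"name": "apply_moves", "arguments": {
  "motion": [
    {"translation": [0,-0.8,0],"dr": [0,0,0.007],"gripper": 165}
  ]
}}

```text
time: 12.15
tcp_pos: [0.5026, -0.0948, 0.0573]
orientation: [0.891, 0.454, 0.001, 0.001]
wrist_force: [6.5, -4.6, -5.8]
opening: 0.0301
```

```bash
python3 -c "
from h import *
sa()"
```

```text
t 12.15 p [ 0.5026 -0.0948  0.0573] phi 54.04 zt [ 0.002 -0.001 -1.   ] F [ 6.47 -4.58 -5.76] op 0.0301 j [-0.34  0.53  1.78 -0.    0.83  0.29]
0.1132230008563036 -124.95005334448857
```

Call:
{"name": "apply_moves", "arguments": {
  "motion": [
    {"translation": [0,-0.8,0],"dr": [0,0,0],"gripper": 165}
  ]
}}

```text
time: 12.25
tcp_pos: [0.5025, -0.0947, 0.0573]
orientation: [0.891, 0.454, 0.001, 0.002]
wrist_force: [6.9, -6.8, -8.0]
opening: 0.0303
```

```bash
python3 -c "
from h import *
sa()"
```

```text
t 12.25 p [ 0.5025 -0.0947  0.0573] phi 54.04 zt [ 0.003 -0.002 -1.   ] F [ 6.94 -6.8  -8.02] op 0.0303 j [-0.34  0.53  1.78 -0.    0.83  0.29]
0.11322349897715867 -125.01687804495587
```

Call:
{"name": "apply_moves", "arguments": {
  "motion": [
    {"translation": [0,3,0],"dr": [0,0,0],"gripper": 165},
    {"translation": [0,7,0],"dr": [0,0,0],"gripper": 165},
    {"translation": [0,8,0],"dr": [0,0,0],"gripper": 165},
    {"translation": [0,8,-10],"dr": [0,0,0],"gripper": 165},
    {"translation": [0,8,-35],"dr": [0,0,0],"gripper": 165},
    {"translation": [0,8,-60],"dr": [0,0,0],"gripper": 255},
    {"translation": [-60,8,-80],"dr": [0,0,0],"gripper": 255},
    {"translation": [-110,8,-90],"dr": [0,0,0],"gripper": 255},
    {"translation": [-150,8,-90],"dr": [0,0,0],"gripper": 255},
    {"translation": [-150,8,-90],"dr": [0,0,0],"gripper": 255}
  ]
}}

```text
time: 13.25
tcp_pos: [0.4171, -0.2236, 0.1488]
orientation: [0.892, 0.452, -0.0, 0.001]
wrist_force: [0.8, 0.8, -0.8]
opening: 0.0001
```

```bash
python3 -c "
from h import *
sa()
f=ctrl.grab_frame('top');cv2.imwrite('pics/g1.png',cv2.resize(f['color'][155:335,235:400],None,fx=3.3,fy=3.3))
f=ctrl.grab_frame('scene');cv2.imwrite('pics/g2.png',cv2.resize(f['color'][190:280,250:400],None,fx=5,fy=5))
"
```

```text
t 13.25 p [ 0.4171 -0.2236  0.1488] phi 53.8 zt [ 0.001 -0.002 -1.   ] F [ 0.82  0.85 -0.77] op 0.0001 j [-0.65  0.34  1.78 -0.    1.02 -0.02]
0.2678190085887891 -124.15728379966333
```

View pics/g1.png

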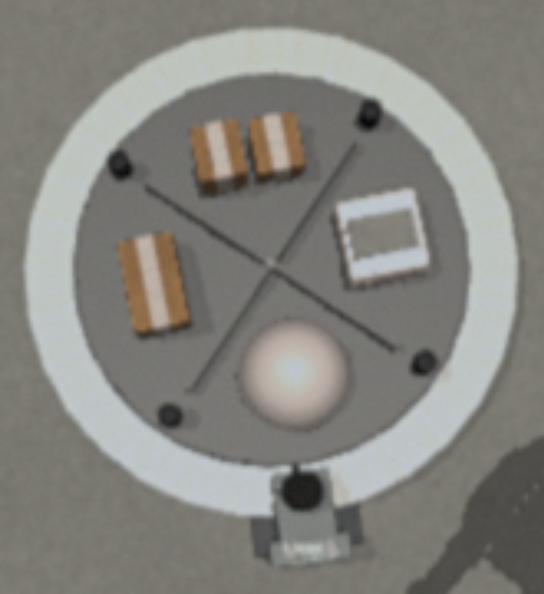

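View pics/g2.png

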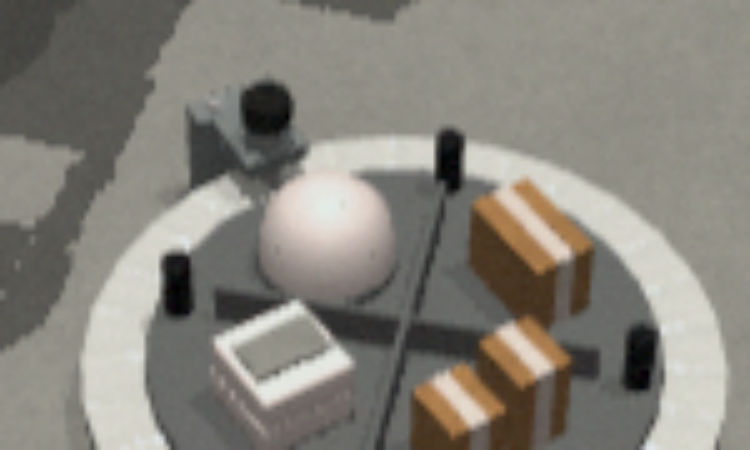

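```bash
python3 - <<'E'
from h import *
a=cv2.imread("pics/scene0.png",0).astype(np.float32)
f=ctrl.grab_frame("scene");b=cv2.cvtColor(f["color"],6).astype(np.float32)
g=ctrl.grab_frame("top")
def cent(im,x0,x1,y0,y1,th):
    w=np.clip(th-im[y0:y1,x0:x1].astype(float),0,None);yy,xx=np.mgrid[y0:y1,x0:x1];return (w*xx).sum()/w.sum(),(w*yy).sum()/w.sum()
for im in(a,b):print(im[200:225,303].astype(int), cent(im,296,311,203,220,60))
ta=cv2.imread("pics/top0.png",0);tb=cv2.cvtColor(g["color"],6)
for im in(ta,tb):print("top",cent(im,318,334,296,312,60))
for z in(.096,.0925,.088):print(z,proj(f,[.4296,-.0242,z]),proj(g,[.4296,-.0242,z]))
E
```

```text
[133 137 139 144 128  85  27  30  24  37  28  24  17  10   5  12  49  65
  66  62  93  88  62  57  59] (np.float64(302.8869149299624), np.float64(210.96071062521352))
[140 142 140 145 139 117  78  29  29  31  35  34  31  22   9  14  22  54
  71  65  61  71  66  57  58] (np.float64(302.8618490967056), np.float64(211.96989018774354))
top (np.float64(326.1513605442177), np.float64(303.5704081632653))
top (np.float64(326.0756150506512), np.float64(303.4254703328509))
0.096 [[303.0108085  206.74706324]] [[326.00440011 303.97963943]]
0.0925 [[303.03239368 207.77694406]] [[325.98334425 303.97870008]]
0.088 [[303.0600317  209.09562076]] [[325.95647767 303.9775015 ]]
```

```bash
python3 -c "
from h import *
s=[.4171,-.2236,.1488,53.8]
rows([[.4295,-.0242,.1488,53.8],[.4295,-.0242,.105,53.8]])"
```

```text
[163.7, -106.6, -1.2] [0.0, -0.0, 0.005]
[163.7, -106.6, 42.6] [0.0, -0.0, 0.005]
```

Call:
{"name": "apply_moves", "arguments": {
  "motion": [
    {"translation": [33,-22,0],"dr": [0,0,0],"gripper": 255},
    {"translation": [66,-43,0],"dr": [0,0,0],"gripper": 255},
    {"translation": [99,-64,0],"dr": [0,0,0],"gripper": 255},
    {"translation": [132,-86,0],"dr": [0,0,0],"gripper": 255},
    {"translation": [155,-101,0],"dr": [0,0,0],"gripper": 255},
    {"translation": [163.5,-106.5,10],"dr": [0,0,0],"gripper": 255},
    {"translation": [163.5,-106.5,25],"dr": [0,0,0],"gripper": 255},
    {"translation": [163.5,-106.5,40],"dr": [0,0,0],"gripper": 255},
    {"translation": [163.5,-106.5,44],"dr": [0,0,0],"gripper": 255},
    {"translation": [163.5,-106.5,44],"dr": [0,0,0],"gripper": 255}
  ]
}}

```text
time: 14.45
tcp_pos: [0.4289, -0.0248, 0.1025]
orientation: [0.891, 0.455, -0.001, -0.001]
wrist_force: [0.6, 0.2, 0.6]
opening: 0.0001
```

```bash
python3 -c "
from h import *
sa()
f=ctrl.grab_frame('scene');cv2.imwrite('pics/h2.png',cv2.resize(f['color'][180:270,250:400],None,fx=5,fy=5))
"
```

```text
t 14.45 p [ 0.4289 -0.0248  0.1025] phi 54.12 zt [-0.002  0.    -1.   ] F [0.65 0.21 0.6 ] op 0.0001 j [-0.24  0.34  1.95 -0.    0.86  0.39]
0.14048784427019118 -170.67756035427954
```

View pics/h2.png

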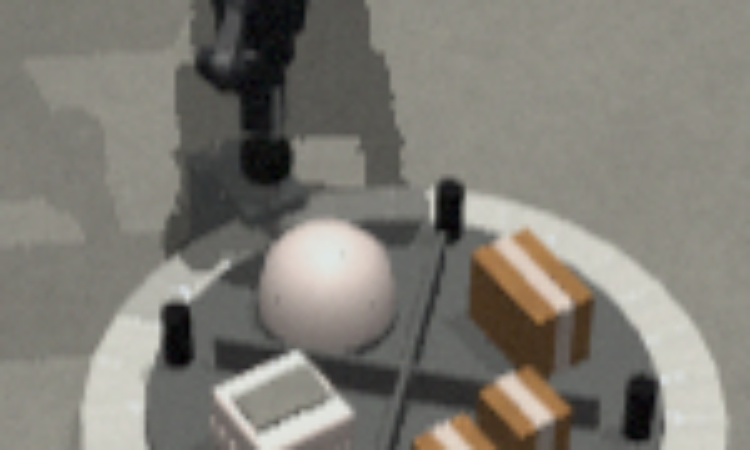

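Centred over the knob. Descend to z ≈ 0.088 (about 4.5 mm past contact).

Call:
{"name": "apply_moves", "arguments": {
  "motion": [
    {"translation": [0,0,2],"dr": [0,0,0],"gripper": 255},
    {"translation": [0,0,4],"dr": [0,0,0],"gripper": 255},
    {"translation": [0,0,6],"dr": [0,0,0],"gripper": 255},
    {"translation": [0,0,8],"dr": [0,0,0],"gripper": 255},
    {"translation": [0,0,10],"dr": [0,0,0],"gripper": 255},
    {"translation": [0,0,11],"dr": [0,0,0],"gripper": 255},
    {"translation": [0,0,12],"dr": [0,0,0],"gripper": 255}
  ]
}}

```text
time: 15.2
tcp_pos: [0.4292, -0.0251, 0.0912]
orientation: [0.891, 0.455, -0.0, 0.0]
wrist_force: [-0.2, 0.4, 2.4]
opening: -0.0003
```

Call:
{"name": "apply_moves", "arguments": {
  "motion": [
    {"translation": [0,0,1],"dr": [0,0,0],"gripper": 255},
    {"translation": [0,0,2],"dr": [0,0,0],"gripper": 255},
    {"translation": [0,0,3],"dr": [0,0,0],"gripper": 255}
  ]
}}

```text
time: 15.5
tcp_pos: [0.4292, -0.0251, 0.0884]
orientation: [0.891, 0.455, 0.0, 0.0]
wrist_force: [-0.4, 0.7, 4.6]
opening: 0.0
```

Call:
{"name": "apply_moves", "arguments": {
  "motion": [
    {"translation": [0,0,1],"dr": [0,0,0],"gripper": 255},
    {"translation": [0,0,2],"dr": [0,0,0],"gripper": 255}
  ]
}}

```text
time: 15.7
tcp_pos: [0.4292, -0.0251, 0.0864]
orientation: [0.891, 0.455, 0.0, 0.0]
wrist_force: [-2.1, 1.0, 5.6]
opening: -0.0
```

Call:
{"name": "apply_moves", "arguments": {
  "motion": [
    {"translation": [0,0,1],"dr": [0,0,0],"gripper": 255},
    {"translation": [0,0,2],"dr": [0,0,0],"gripper": 255}
  ]
}}

```text
time: 15.9
tcp_pos: [0.4293, -0.0251, 0.0844]
orientation: [0.891, 0.455, 0.0, 0.0]
wrist_force: [-2.1, -0.4, 6.0]
opening: -0.0003
```

Call:
{"name": "apply_moves", "arguments": {
  "motion": [
    {"translation": [0,0,1],"dr": [0,0,0],"gripper": 255}
  ]
}}

```text
time: 16.0
tcp_pos: [0.4292, -0.0251, 0.0835]
orientation: [0.891, 0.455, 0.0, 0.0]
wrist_force: [-2.4, -0.2, 8.1]
opening: 0.0004
```

Call:
{"name": "apply_moves", "arguments": {
  "motion": [
    {"translation": [0,0,1],"dr": [0,0,0],"gripper": 255}
  ]
}}

```text
time: 16.1
tcp_pos: [0.4294, -0.0251, 0.0826]
orientation: [0.891, 0.455, 0.0, 0.0]
wrist_force: [-3.4, -0.0, 10.3]
opening: -0.0002
```

Call:
{"name": "apply_moves", "arguments": {
  "motion": [
    {"translation": [0,0,0.7],"dr": [0,0,0],"gripper": 255},
    {"translation": [0,0,1],"dr": [0,0,0],"gripper": 255},
    {"translation": [0,0,1],"dr": [0,0,0],"gripper": 255}
  ]
}}

```text
time: 16.4
tcp_pos: [0.4294, -0.0251, 0.0819]
orientation: [0.891, 0.455, 0.0, 0.0]
wrist_force: [-3.3, 0.4, 12.0]
opening: 0.0002
```

Call:
{"name": "apply_moves", "arguments": {
  "motion": [
    {"translation": [0,0,-3],"dr": [0,0,0],"gripper": 255},
    {"translation": [0,0,-8],"dr": [0,0,0],"gripper": 255},
    {"translation": [0,0,-30],"dr": [0,0,0],"gripper": 255},
    {"translation": [0,0,-65],"dr": [0,0,0],"gripper": 255},
    {"translation": [-40,26,-70],"dr": [0,0,0],"gripper": 255},
    {"translation": [-80,52,-70],"dr": [0,0,0],"gripper": 255},
    {"translation": [-120,78,-70],"dr": [0,0,0],"gripper": 255},
    {"translation": [-160,104,-70],"dr": [0,0,0],"gripper": 255},
    {"translation": [-160,104,-70],"dr": [0,0,0],"gripper": 255},
    {"translation": [-160,104,-70],"dr": [0,0,0],"gripper": 255}
  ]
}}

```text
time: 17.4
tcp_pos: [0.4191, -0.2162, 0.1509]
orientation: [0.891, 0.453, -0.0, -0.0]
wrist_force: [0.2, -0.6, 0.5]
opening: -0.0002
```

```bash
python3 - <<'E'
from h import *
sa()
f=ctrl.grab_frame("scene");b=cv2.cvtColor(f["color"],6).astype(np.float32)
g=ctrl.grab_frame("top")
cv2.imwrite('pics/i1.png',g["color"]);cv2.imwrite('pics/i2.png',cv2.resize(f['color'][180:270,250:400],None,fx=5,fy=5))
print(b[200:225,303].astype(int))
im=b[203:221,296:311];w=np.clip(60-im,0,None);yy,xx=np.mgrid[203:221,296:311];print((w*xx).sum()/w.sum(),(w*yy).sum()/w.sum())
a=cv2.imread("pics/scene0.png",0).astype(np.float32)
t=a[205:215,295:312];r=cv2.matchTemplate(b[198:225,290:317],t,cv2.TM_CCOEFF_NORMED);print(cv2.minMaxLoc(r),"zero shift=(5,7)")
E
```

```text
t 17.4 p [ 0.4191 -0.2162  0.1509] phi 53.92 zt [-0.001  0.001 -1.   ] F [ 0.19 -0.64  0.46] op -0.0002 j [-0.64  0.33  1.78  0.    1.03 -0.01]
0.2606082978775482 -124.70638662462979
[138 139 146 145 138 131 135 110  60  32  30  34  33  27  28  15  12  19
  33  54  64  68  63  59  59]
303.00448430493276 213.75991721283202
(-0.3647230565547943, 0.989050567150116, (0, 17), (5, 10)) zero shift=(5,7)
```

View pics/i1.png

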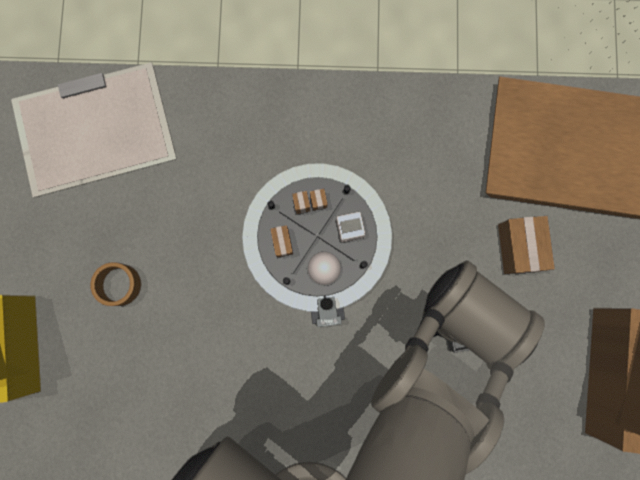

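View pics/i2.png

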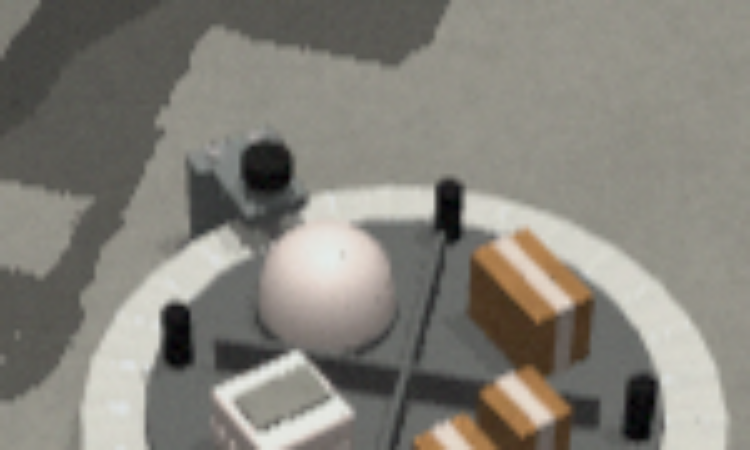

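```bash
python3 -c "
from cell import ctrl
print(ctrl.job_done())"
```

```text
the job is handed in; nothing more can be done
None
```

The carousel is locked: the dome lamp faces the bolt bracket, the bolt is pressed fully home, and the arm is clear. I handed the job in at about 17.5 s; it reports no verdict.

- **Turning:** I held peg0 loosely between the part-open fingers and pushed the tray clockwise. The force was about 5–8 N while it moved.
- **Bolt dropping in:** The push force fell to about 0, then rose to about 12.6 N with no further movement, so the tray was blocked. The scene camera showed the knob about 3.5 mm lower. I checked the block in the pushing direction only, not backwards.
- **Pressing home:** I pressed the knob with the shut fingers, up to about 12 N. The force then rose at the knob's own spring rate, which puts the knob top at about 86 mm, the height for fully home.
- **After letting go:** The knob sat 2.8–3 px lower than at the start in the scene image, about 9.6–10 mm, so the bolt stayed down. In the last top picture the lamp was at the front. I worked out the lamp-to-bolt distance as about 73 mm from the notch offset rather than measuring it.
- **Limits:** The highest total wrist force I read was about 13 N. The tape roll, carton and wall box were not touched. The tape roll and carton look unmoved in the last top picture. The arm hides the wall box there, so I did not confirm it by camera.

No check failed. The only disagreements were small: my camera-based distances were within 2–3 mm of the given sizes, for example 140 mm against 142 mm from axis to bolt.

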